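Transfer the tool row to the carrying rack in reverse order

TASK

The next job uses these four hand tools the other way round: move them from the grey bench rack to the empty wooden carrying rack, in reverse order. Seen from the robot, the tool that lies furthest left on the grey rack goes into the wooden rack's furthest-right cradle, the next one into the cradle beside it, and so on until the last lies furthest left. Each tool lies settled in the V of both wire saddles of its own cradle and about centred on it along its length; either end may point forward.

Things in the scene. Friction and masses are not known exactly. Their poses are not given: they have to be found in the camera images.
- marker_mid (a point): White marker pen with a black cap, 139 mm long, 12 mm across. Starts level across a grey-rack cradle. Point: middle of its length, on its own axis; the point's y axis runs along the tool (it can roll about it). When seated in a cradle of either rack the axis is 39 mm over the bench.
- scriber_mid (a point): Thin plain steel scriber, 141 mm long, 10 mm across its shank, with a needle end. Starts level across a grey-rack cradle. Point: middle of its length, on its own axis; the point's y axis runs along the tool (it can roll about it). When seated in a cradle of either rack the axis is 37 mm over the bench.
- deburrer_mid (a point): Deburring tool, 126 mm long: a dark blue round handle 15 mm across and 100 mm long, with a 4.4 mm bare blade at the other 26 mm. Starts level across a grey-rack cradle. Point: middle of its length, on its own axis; the point's y axis runs along the tool (it can roll about it). When seated in a cradle of either rack the axis is 41 mm over the bench.
- punch_mid (a point): Steel centre punch, 108 mm long, 12 mm across, with a tapered end: the shortest of the four. Starts level across a grey-rack cradle. Point: middle of its length, on its own axis; the point's y axis runs along the tool (it can roll about it). When seated in a cradle of either rack the axis is 38 mm over the bench.
- cradle_marker: Cradle on the grey rack that holds the marker at the start and stays there: foot plate 84x24 mm, top 12 mm over the bench, and two steel-wire V saddles 34 mm either side of its middle (63 mm clear between them for fingers). V bottom 30.5 mm over the bench, sides at 40 degrees to tips 45 mm up, 34 mm apart. Fixed. Origin: middle of the plate's underside; x along the tool, y along the row.
- cradle_scriber: Cradle on the grey rack that holds the scriber at the start and stays there: foot plate 84x24 mm, top 12 mm over the bench, and two steel-wire V saddles 34 mm either side of its middle (63 mm clear between them for fingers). V bottom 30.5 mm over the bench, sides at 40 degrees to tips 45 mm up, 34 mm apart. Fixed. Origin: middle of the plate's underside; x along the tool, y along the row.
- cradle_deburrer: Cradle on the grey rack that holds the deburrer at the start and stays there: foot plate 84x24 mm, top 12 mm over the bench, and two steel-wire V saddles 34 mm either side of its middle (63 mm clear between them for fingers). V bottom 30.5 mm over the bench, sides at 40 degrees to tips 45 mm up, 34 mm apart. Fixed. Origin: middle of the plate's underside; x along the tool, y along the row.
- cradle_punch: Cradle on the grey rack that holds the punch at the start and stays there: foot plate 84x24 mm, top 12 mm over the bench, and two steel-wire V saddles 34 mm either side of its middle (63 mm clear between them for fingers). V bottom 30.5 mm over the bench, sides at 40 degrees to tips 45 mm up, 34 mm apart. Fixed. Origin: middle of the plate's underside; x along the tool, y along the row.
- bench_rack: Grey flat base of the bench rack, 100x240x8 mm, with the four loaded cradles. Stands left or right of the wooden rack, turned up to 0.3 rad. Fixed. Origin: centre of its underside; x ahead (along the tools), y along the row to the robot's left. Cradle middles at y = +90, +30, -30, -90 mm; which tool has which place varies.
- carry_rack: Wooden carrying rack, empty at the start: base 100x240x8 mm, a strip 16 mm high at each end, four cradles of the grey rack's shape and heights built in. Fixed, turned up to 0.3 rad. Origin: centre of its underside; x ahead (along the tools), y along the row to the robot's left. Cradle middles at x = 0, y = +90, +30, -30, -90 mm. A tool let go within 8 mm of a middle settles in the V.
Not all that is in view belongs to the job. What is shaped like the part that bears punch_mid but purple is not meant.

How it is judged:
By the outcome, as a careful person would: the job done as asked, in the order asked, and still so for the second after the job is handed in, with the robot touching nothing.
It also fails if it takes over 109 s, if anything falls off the work surface, if the arm or the gripper's body presses on something with over 40 N, if the wrist force passes 120 N, or if a joint passes its speed limit or range.

ROBOT

A 7-joint arm with a two-finger parallel gripper is mounted at the origin on the work surface; the furniture and walls round the work are solid. World frame = base frame: x ahead of the robot, y to its left, z up, the work surface at z = 0. Lengths are in mm, angles in rad, forces in N, time in s.
With the tool pointing down it reaches from about 400 to 850 mm from the base axis. Payload 6.9 kg.
Tool frame: the origin (TCP) lies at the very end of the fingers, on their centre line; the grasp point (between the pads) lies 19 mm behind it (env.grasp_offset is the distance from the TCP to the grasp point, in mm); x points along the fingers, z is the direction in which the jaws open and shut, and the axes are right-handed (so a half turn about x gives the same grasp; the last joint's range is limited). The gripper opens to 85 mm and grips with 20 to 120 N. Pads are 22 mm wide; open, the fingers measure 114 mm over their backs; the gripper's body (76 mm by 85 mm) begins 54 mm behind the grasp point. The pads swing forward as they close: fully open they stand 13 mm farther back than shut.
Start: joints at [1.371, 0.507, -0.238, 1.5, 0.126, 1.149, -0.155], TCP at [188.13, -596.002, 231.275] pointing down, gripper open.
Joint ranges: [-3.08, 3.08], [-0.24, 2.05], [-1.43, 1.35], [0, 2.5], [-1.52, 4.66], [0.17, 1.96], [-2.89, 2.89]. Speed limits (rad/s): [2.39, 2.39, 3.14, 3.14, 3.14, 3.14, 3.14].

INTERFACE

Orientations are given as a unit quaternion [w, x, y, z].
In Python, from plant import env, cams, sign_off gives the robot as it stands.
- The arm moves only by the tool arm_command, never from a script. Its argument "commands" is a list of rows, each a list of 3 entries, a list of its own where there are three numbers: the shift along the world's x, y, z in mm, then the turn about the world's z in rad, then the opening, from 0 (shut) to 1 (fully open). A call has exactly 10 rows; each row is the pose to reach, as a shift and turn from the pose commanded when the call began; what a row does not reach only later rows make up. A row lasts 1/12 s, in which the tool goes at most 41.7 mm and 7.16 degrees, less where a joint would pass 70% of its speed; a pose out of reach is approached as far as the arm can. A call with a gripper value outside its range is refused whole. The fingers move at their own pace and stop on an object; "squeeze" is the grip in N (left out, the last holds). Time passes only in rows, so rows that repeat a pose let the fingers close, or fill a call up. It gives the time, the measured TCP pose, the force and the opening at its end, in the units of the state.
- env.state(): the state, without advancing time (a new reading comes with each control period).
- cams.capture(name): name is "side" or "top"; returns a dict with "frame" (384x512x3 uint8, red, green, blue), "camera_matrix" (3x3 intrinsics, pixels), "k1" (the pictures are not rectified: a ray, as slopes to the right and down, at radius r is drawn at 1 + k1 r^2 times it, then the intrinsics apply), "origin" and "rotation" of the camera in the world. Camera axes: x right, y down, z forward; pixel columns grow to the right and rows downward; lengths in mm; the calibration is good to about 2 mm. A picture is of the moment at which its call begins. There is no depth.
- sign_off(): hands the job in, once; it reports no verdict.
The state is a dict: "time_s": time; "joint_pos": joint angles; "joint_vel": joint speeds; "tau": joint torques, N m; "position": TCP position; "ee_rot": TCP orientation; "wrist_force": force on the tool from outside, world axes, zero at the start; "moment": the same for the moment, N m; "gripper_width": finger opening in mm.
Only numpy, scipy, OpenCV 4.12 (cv2) and the standard library are available. Lean on these libraries where they do the work, as an engineer would, in place of code of your own. Each camera call takes 0.05 s, during which the arm holds its last target.

## Working session

There is one attempt and no reset: what is moved stays moved. The work goes in short steps, Python scripts to look and compute and a tool call to move; the robot and the scene stay as the last step left them, time stands still between calls to the robot, and variables do not carry over. Pictures are saved under pics/ and viewed, and the job is handed in when it is done.

Besides the shell and the picture viewer there is one more tool, called by a JSON object that holds its "name" and its "arguments". arm_command: Moves the arm, as the interface text tells. Its arguments: {"type":"object","properties":{"commands":{"type":"array","items":{"type":"array"}},"squeeze":{"type":"number"}},"required":["commands"]}

```bash
ls; mkdir -p pics; python3 - <<'E'
from plant import env,cams
import cv2
for n in("top","side"):
    c=cams.capture(n); cv2.imwrite(f"pics/{n}0.png",cv2.resize(c["frame"][:,:,::-1],(768,576),interpolation=cv2.INTER_CUBIC))
    print(n,c["camera_matrix"].tolist(),c["k1"],c["origin"],c["rotation"])
s=env.state();print({k:s[k] for k in("time_s","position","ee_rot","gripper_width","joint_pos")})
E
```

```text
pics
top [[381.4522547118459, 0.0, 255.47108239852562], [0.0, 381.4522547118459, 194.3243632720758], [0.0, 0.0, 1.0]] -0.0487242802589668 [ 297.2863554    51.13676383 1218.47541727] [ 0.01078715 -0.69985664  0.71410189 -0.01195025]
side [[369.34891758668414, 0.0, 251.31277684918885], [0.0, 369.34891758668414, 186.59457274847708], [0.0, 0.0, 1.0]] -0.04164502702941931 [237.73210716 650.98601372 870.10594003] [ 0.02385201 -0.09097435  0.94621699 -0.30956122]
{'time_s': 0.1, 'position': array([ 187.97250415, -595.57887017,  230.50769029]), 'ee_rot': array([ 0.56984415,  0.41835283,  0.57079337, -0.41767628]), 'gripper_width': 85.47608342612362, 'joint_pos': array([ 1.37047404,  0.50826771, -0.23754799,  1.5010353 ,  0.12569741,
        1.14892739, -0.15484902])}
```

View pics/top0.png

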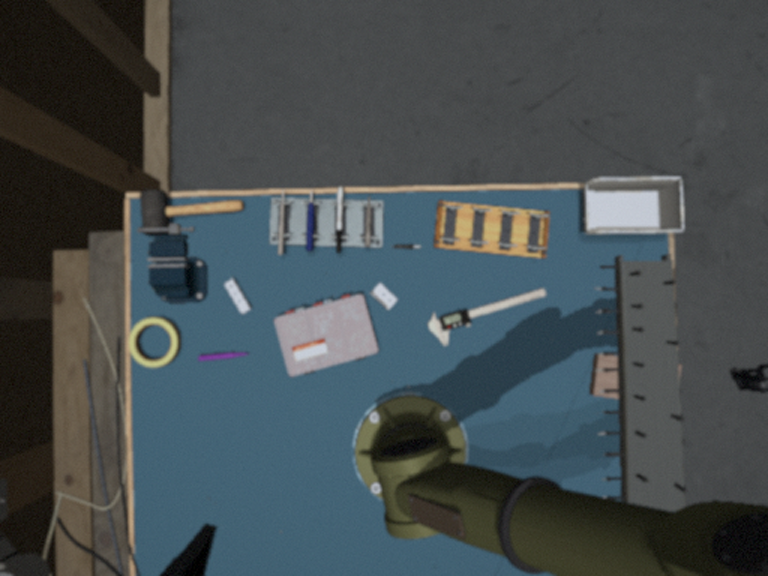

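View pics/side0.png

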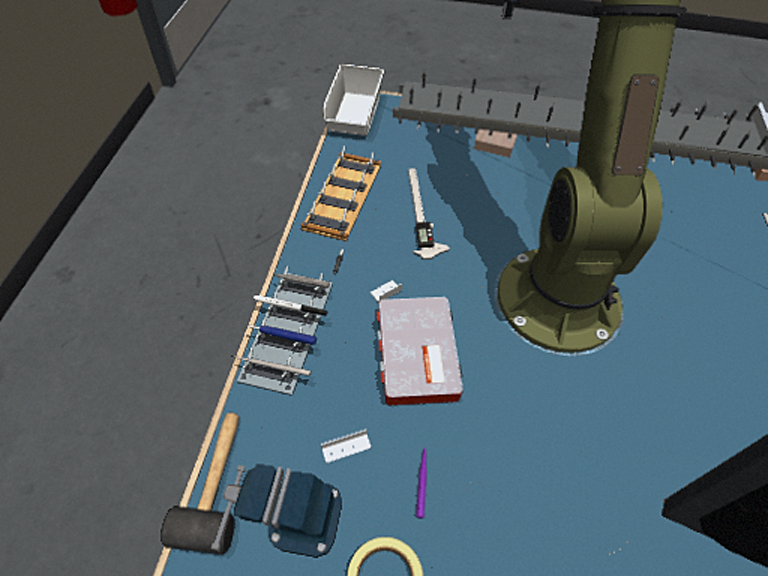

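The top view shows the grey rack at about (326,222) and the wooden rack at about (492,229), in 768-wide pixels. From left to right the tools look like scriber (282), blue deburrer (311), marker (340) and punch (369). The purple rod at (222,355) is the decoy. Next I'll take zoomed crops and set up geometry helpers.

```bash
cat > h.py <<'E'
import numpy as np,cv2
from scipy.spatial.transform import Rotation as R
def rot(c):
    q=np.array(c["rotation"],float)
    if q.shape==(3,3): return q
    return R.from_quat([q[1],q[2],q[3],q[0]]).as_matrix()
def dist(c): return np.array([c["k1"],0,0,0,0.])
def proj(c,P):
    Rm=rot(c); rv=cv2.Rodrigues(Rm.T)[0]; t=-Rm.T@c["origin"]
    return cv2.projectPoints(np.array(P,float).reshape(-1,1,3),rv,t,c["camera_matrix"],dist(c))[0].reshape(-1,2)
def unproj(c,px,z):
    u=cv2.undistortPoints(np.array(px,float).reshape(-1,1,2),c["camera_matrix"],dist(c)).reshape(-1,2)
    d=np.c_[u,np.ones(len(u))]@rot(c).T
    o=np.array(c["origin"]); return o+d*((z-o[2])/d[:,2])[:,None]
E
python3 - <<'E'
from h import *
from plant import env,cams
import pickle
C={n:cams.capture(n) for n in("top","side")}
pickle.dump(C,open("c0.pkl","wb"))
print(proj(C["top"],[[0,0,0],[500,100,0]]),proj(C["side"],[[0,0,0]]))
f=C["top"]["frame"][:,:,::-1]
cv2.imwrite("pics/t1.png",cv2.resize(f[120:180,170:380],None,fx=3.8,fy=3.8*1,interpolation=cv2.INTER_NEAREST))
f=C["side"]["frame"][:,:,::-1]
cv2.imwrite("pics/s1.png",cv2.resize(f[95:270,150:270],None,fx=3.4,fy=3.4,interpolation=cv2.INTER_CUBIC))
E
```

```text
[[272.92731032 299.74086169]
 [238.49046072 143.77528765]] [[371.51815558 198.9387117 ]]
```

View pics/t1.png

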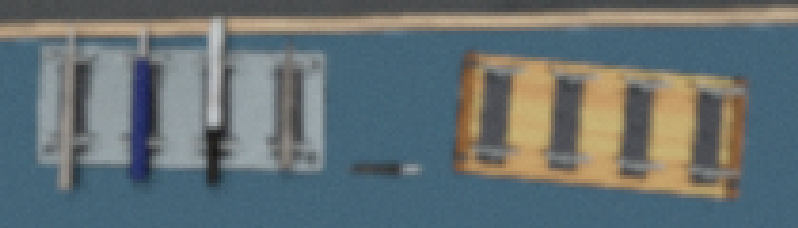

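View pics/s1.png

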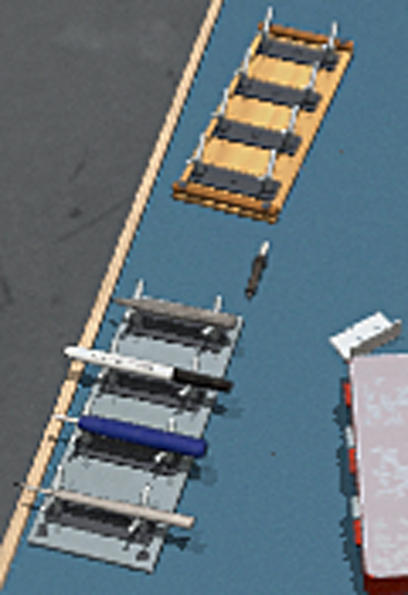

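```bash
cat > m.py <<'E'
from h import *
import pickle
C=pickle.load(open("c0.pkl","rb"))
c=C["top"];f=cv2.cvtColor(c["frame"],cv2.COLOR_RGB2HSV)
H,S,V=[f[...,i].astype(int) for i in range(3)]
roi=np.zeros(H.shape,bool)
def blob(mask,box,close=5):
    r=np.zeros(H.shape,np.uint8);x0,y0,x1,y1=box;r[y0:y1,x0:x1]=mask[y0:y1,x0:x1]
    r=cv2.morphologyEx(r,cv2.MORPH_CLOSE,np.ones((close,close)))
    cs,_=cv2.findContours(r,cv2.RETR_EXTERNAL,cv2.CHAIN_APPROX_NONE)
    return max(cs,key=cv2.contourArea).reshape(-1,2)
def rect(pts,z,n):
    p=unproj(c,pts,z)[:,:2].astype(np.float32)
    (cx,cy),(w,h),a=cv2.minAreaRect(p)
    print(n,"ctr",round(cx,1),round(cy,1),"size",round(w,1),round(h,1),"ang",a, np.deg2rad(a))
print("grey hsv",f[165,190],f[130,200],"wood",f[150,308],"bench",f[180,280])
# tool-scale sampling
wood=((H<25)&(S>90)&(V>90)); 
w=blob(wood,(285,128,372,178)); rect(w,10,"wood")
grey=((S<70)&(V>110))
g=blob(grey,(175,129,260,166)); rect(g,8,"grey")
blue=((H>108)&(H<130)&(S>150)); b=blob(blue,(195,125,220,172),1); rect(b,41,"blue")
x=cv2.cvtColor(c["frame"],cv2.COLOR_RGB2BGR).copy()
for k in(w,g,b):cv2.drawContours(x,[k.reshape(-1,1,2)],-1,(0,0,255),1)
cv2.imwrite("pics/m1.png",cv2.resize(x[120:180,170:380],None,fx=3.8,fy=3.8,interpolation=cv2.INTER_NEAREST))
E
python3 m.py
```

```text
grey hsv [101 105  73] [101  87 109] wood [ 21 107 196] bench [101 107 119]
wood ctr 464.7 -184.0 size 237.1 97.5 ang 83.2837142944336 1.4535750277281323
grey ctr 490.2 175.3 size 256.3 115.8 ang 88.80900573730469 1.5500095555385012
blue ctr 485.2 196.3 size 6.2 50.0 ang 89.17082214355469 1.556324443115297
```

View pics/m1.png

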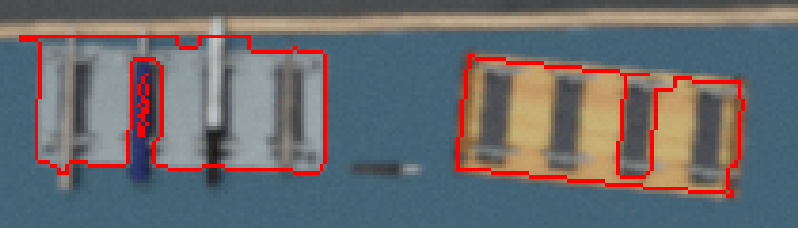

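```bash
cat > ortho.py <<'E'
from h import *
def ortho(c,x0,x1,y0,y1,z,s):
    # out: col -> y decreasing, row -> x decreasing
    W=int((y1-y0)*s);Hh=int((x1-x0)*s)
    yy=y1-np.arange(W)/s; xx=x1-np.arange(Hh)/s
    Y,X=np.meshgrid(yy,xx)
    p=proj(c,np.c_[X.ravel(),Y.ravel(),np.full(X.size,z)]).astype(np.float32).reshape(Hh,W,2)
    o=cv2.remap(c["frame"],p[...,0],p[...,1],cv2.INTER_CUBIC)[:,:,::-1].copy()
    for v in range(int(np.ceil(y0/20)*20),int(y1)+1,20):
        k=int((y1-v)*s);cv2.line(o,(k,0),(k,8 if v%100 else 20),(0,0,255),1)
    for v in range(int(np.ceil(x0/20)*20),int(x1)+1,20):
        k=int((x1-v)*s);cv2.line(o,(0,k),(8 if v%100 else 20,k),(0,0,255),1)
    return o
if __name__=="__main__":
    import pickle
    C=pickle.load(open("c0.pkl","rb"))
    a=[ortho(C[n],390,580,50,310,38,2.9) for n in("top","side")]
    for n,i in zip("ts",a): cv2.imwrite(f"pics/o{n}.png",i)
    cv2.imwrite("pics/os8.png",ortho(C["side"],390,580,50,310,8,2.9))
    cv2.imwrite("pics/ot8.png",ortho(C["top"],390,580,50,310,8,2.9))
E
python3 ortho.py
```

```text
(no output)
```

View pics/ot.png

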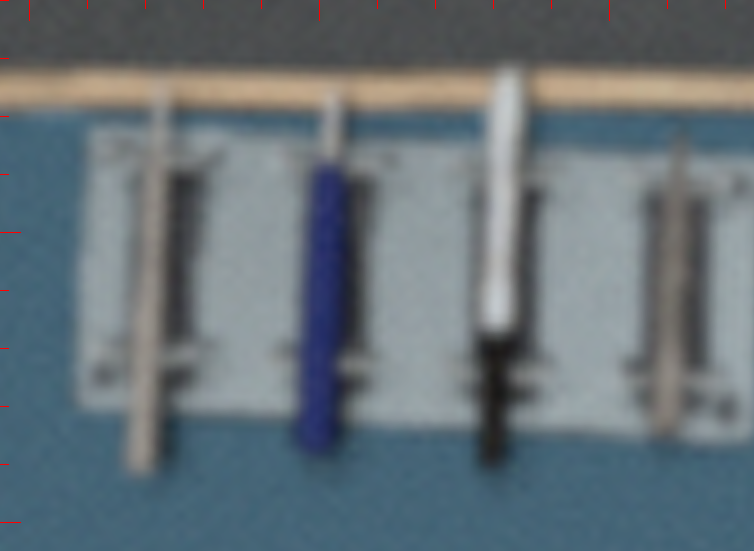

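View pics/os.png

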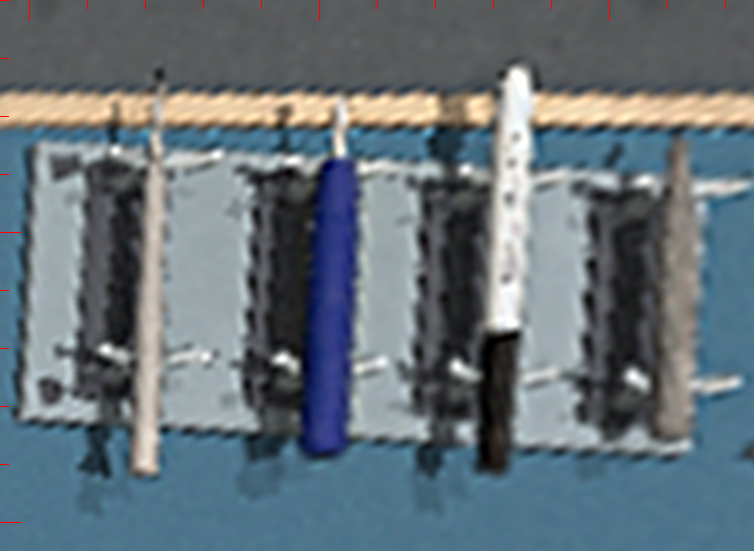

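View pics/os8.png

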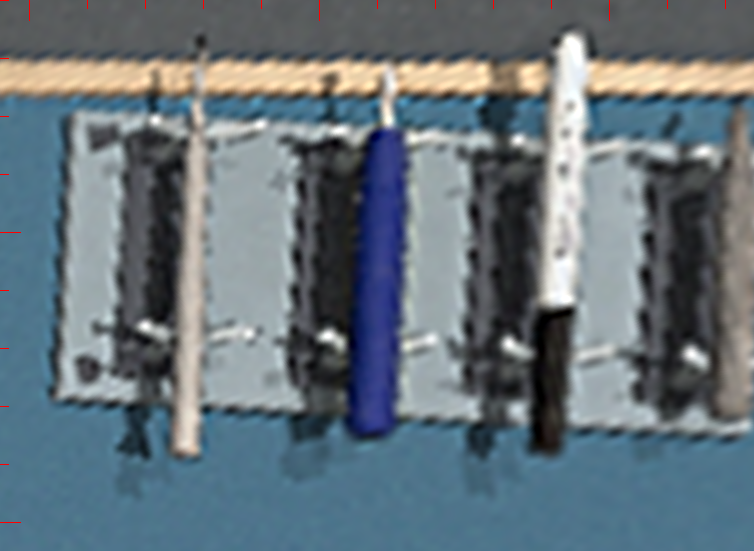

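View pics/ot8.png

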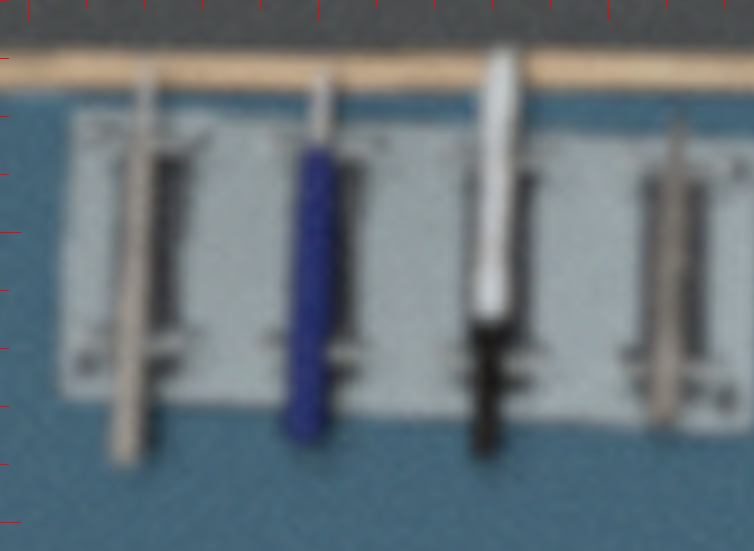

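```bash
python3 - <<'E'
from ortho import *
import pickle
C=pickle.load(open("c0.pkl","rb"))
for n in("top","side"): cv2.imwrite(f"pics/w{n}.png",ortho(C[n],380,550,-320,-50,8,2.8))
from plant import env
s=env.state();q=s["ee_rot"];M=R.from_quat([q[1],q[2],q[3],q[0]]).as_matrix();print(M.round(3))
z=M[:,2];print("jaw angle",np.arctan2(z[1],z[0]),s["position"])
E
```

```text
[[-0.     0.954  0.301]
 [ 0.001  0.301 -0.954]
 [-1.    -0.    -0.001]]
jaw angle -1.264972183314908 [ 188.01632121 -595.73802108  230.73571233]
```

View pics/wtop.png

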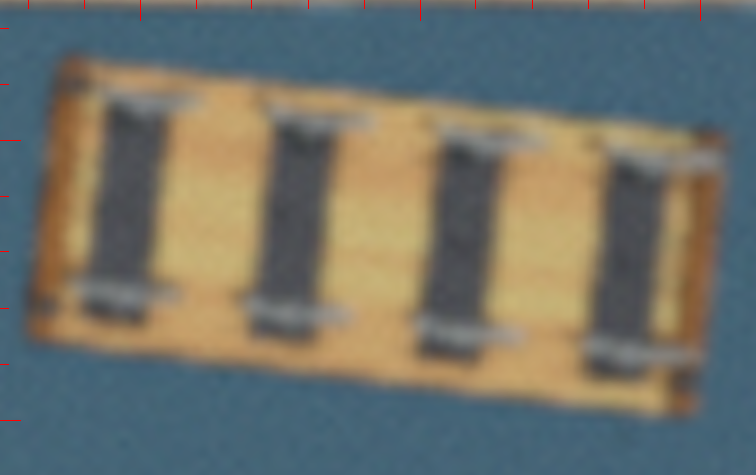

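View pics/wside.png

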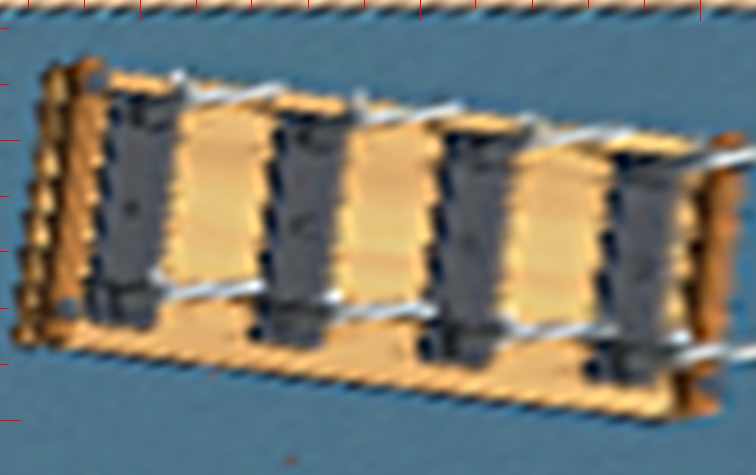

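```bash
python3 - <<'E'
from ortho import *
import pickle
C=pickle.load(open("c0.pkl","rb"))
for n,zz in(("top",12),("side",12)):
    s=4;o=ortho(C[n],380,550,-320,-50,zz,s)
    hsv=cv2.cvtColor(o,cv2.COLOR_BGR2HSV).astype(int)
    m=((hsv[...,2]<105)&(hsv[...,1]<75)).astype(np.uint8)
    m=cv2.morphologyEx(m,cv2.MORPH_CLOSE,np.ones((25,9)));m=cv2.morphologyEx(m,cv2.MORPH_OPEN,np.ones((25,25)))
    cs,_=cv2.findContours(m,cv2.RETR_EXTERNAL,cv2.CHAIN_APPROX_NONE)
    for k in sorted(cs,key=lambda k:k[:,0,0].mean()):
        if cv2.contourArea(k)<3000: continue
        (a,b),(w,h),g=cv2.minAreaRect(k);print(n,"x",round(550-b/s,1),"y",round(-50-a/s,1),"wh",round(w/s,1),round(h/s,1),round(g,1))
# predicted plates
for cx,cy,yw in((464.7,-184,-.117),(464.5,-184,-.113)):
    print([(round(cx-np.sin(yw)*v,1),round(cy+np.cos(yw)*v,1)) for v in(90,30,-30,-90)])
E
```

```text
top x 479.4 y -94.8 wh 20.4 63.2 6.4
top x 472.9 y -154.3 wh 19.8 64.1 6.9
top x 465.5 y -213.5 wh 20.1 64.0 6.8
top x 459.1 y -273.0 wh 20.2 63.7 5.8
side x 474.3 y -93.3 wh 25.0 83.0 6.7
side x 467.1 y -152.9 wh 25.3 82.5 5.3
side x 460.5 y -213.4 wh 26.8 82.9 6.0
side x 453.0 y -272.4 wh 81.0 31.8 90.0
[(np.float64(475.2), np.float64(-94.6)), (np.float64(468.2), np.float64(-154.2)), (np.float64(461.2), np.float64(-213.8)), (np.float64(454.2), np.float64(-273.4))]
[(np.float64(474.6), np.float64(-94.6)), (np.float64(467.9), np.float64(-154.2)), (np.float64(461.1), np.float64(-213.8)), (np.float64(454.4), np.float64(-273.4))]
```

```bash
python3 - <<'E'
from h import *
import pickle
C=pickle.load(open("c0.pkl","rb"));t,s=C["top"],C["side"]
print("tcp",proj(t,[[188,-596,231]])*1.5,proj(s,[[188,-596,231]])*1.5)
def tri(a,b):
    a=np.array(a)/1.5;b=np.array(b)/1.5
    P=[unproj(c,[p],0)[0] for c,p in((t,a),(s,b))];o=[np.array(t["origin"]),np.array(s["origin"])]
    d=[(p-q)/np.linalg.norm(p-q) for p,q in zip(P,o)]
    A=np.zeros((3,3));r=np.zeros(3)
    for q,e in zip(o,d):
        m=np.eye(3)-np.outer(e,e);A+=m;r+=m@q
    x=np.linalg.solve(A,r);print(x.round(),[np.linalg.norm((np.eye(3)-np.outer(e,e))@(x-q)).round(1) for q,e in zip(o,d)])
tri((616,258),(398,110)); tri((616,258),(404,82)); tri((674,260),(404,82)); tri((606,267),(410,133))
E
python3 - <<'E'
import cv2
a=cv2.imread("pics/side0.png")[40:200,300:768];b=cv2.imread("pics/top0.png")[150:576,560:768]
cv2.imwrite("pics/pb.png",cv2.resize(a,None,fx=1.7,fy=1.7))
cv2.imwrite("pics/pt.png",b)
E
```

```text
tcp [[751.42338755 364.20499516]] [[498.67970725  13.11131075]]
[ 389. -431.   58.] [np.float64(4.9), np.float64(4.9)]
[ 376. -386.  165.] [np.float64(8.4), np.float64(8.4)]
[ 389. -556.   50.] [np.float64(0.5), np.float64(0.5)]
[ 366. -436.   -9.] [np.float64(13.9), np.float64(13.9)]
```

View pics/pb.png

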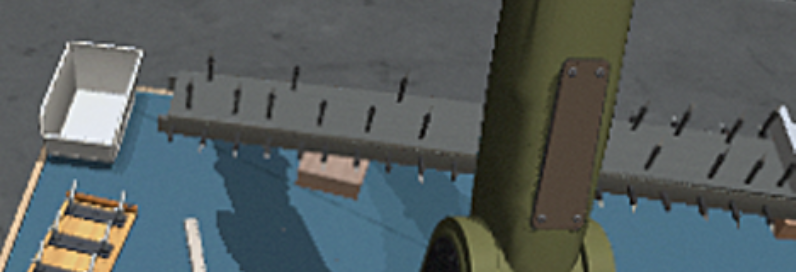

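```bash
python3 - <<'E'
from h import *
import pickle
C=pickle.load(open("c0.pkl","rb"));t,s=C["top"],C["side"]
for P in([389,-431,0],[389,-431,58],[389,-431,150],[389,-431,250],[389,-400,150],[389,-556,50],[389,-520,100],[389,-480,150]):
    print(P,(proj(t,[P])*1.5).round(),(proj(s,[P])*1.5).round())
E
```

```text
[389, -431, 0] [[606. 263.]] [[395. 129.]]
[389, -431, 58] [[617. 260.]] [[396. 110.]]
[389, -431, 150] [[636. 256.]] [[397.  75.]]
[389, -431, 250] [[662. 251.]] [[399.  33.]]
[389, -400, 150] [[620. 256.]] [[395.  83.]]
[389, -556, 50] [[674. 260.]] [[404.  82.]]
[389, -520, 100] [[669. 258.]] [[403.  72.]]
[389, -480, 150] [[662. 256.]] [[401.  63.]]
```

View pics/pt.png

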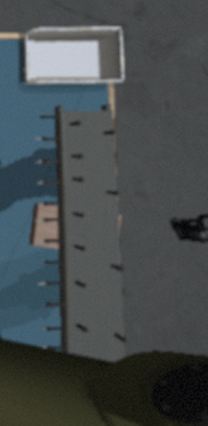

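Candidates for the punch are the steel rod at the far right of the grey rack (top 369,222) and the purple rod (222,355), which I reject because it is purple. The scriber could be confused with the rod at 282,222, but that one is long and thin with a needle end, so it is the scriber. The small dark item at (407,246) and the caliper at (495,308) aren't tools for this job. The close crops confirm the order: scriber, deburrer, marker, punch.

The first move goes at height towards the middle.

{"name": "arm_command", "arguments": {"commands": [[[30, 34, 0], -0.04, 0.45], [[60, 68, 0], -0.08, 0.45], [[90, 101, 0], -0.12, 0.45], [[120, 135, 0], -0.16, 0.45], [[150, 169, 0], -0.2, 0.45], [[180, 202, 0], -0.24, 0.45], [[210, 236, 0], -0.28, 0.45], [[240, 270, 0], -0.32, 0.45], [[270, 303, 0], -0.35, 0.45], [[292, 336, 0], -0.354, 0.45]], "squeeze": 40}}

```text
time_s: 1.03
position: [464.0, -281.3, 231.3]
ee_rot: [0.487, 0.512, 0.487, -0.512]
wrist_force: [1.3, -0.7, 0.6]
gripper_width: 38.4
```

{"name": "arm_command", "arguments": {"commands": [[[1, 40, 0], 0, 0.45], [[1, 80, 0], 0, 0.45], [[2, 120, 0], 0, 0.45], [[2, 160, -10], 0, 0.45], [[3, 200, -20], 0, 0.45], [[3, 240, -30], 0, 0.45], [[4, 280, -40], 0, 0.45], [[4, 320, -50], 0, 0.45], [[5, 360, -60], 0, 0.45], [[5, 400, -70], 0, 0.45]]}}

```text
time_s: 1.87
position: [467.6, 119.0, 160.9]
ee_rot: [0.488, 0.512, 0.488, -0.512]
wrist_force: [1.0, -0.4, 0.2]
gripper_width: 38.5
```

{"name": "arm_command", "arguments": {"commands": [[[0, 39, 0], 0, 0.45], [[0, 78, 0], 0, 0.45], [[0, 117, 0], 0, 0.45], [[0, 117, -15], 0, 0.45], [[0, 117, -30], 0, 0.45], [[0, 117, -30], 0, 0.45], [[0, 117, -30], 0, 0.45], [[0, 117, -30], 0, 0.45], [[0, 117, -30], 0, 0.45], [[0, 117, -30], 0, 0.45]]}}

```text
time_s: 2.7
position: [468.4, 233.9, 132.1]
ee_rot: [0.488, 0.513, 0.487, -0.512]
wrist_force: [-0.2, -0.3, -0.3]
gripper_width: 38.1
```

```bash
cat > st.py <<'E'
from h import *
from plant import env
s=env.state();q=s["ee_rot"];M=R.from_quat([q[1],q[2],q[3],q[0]]).as_matrix();z=M[:,2];a=np.arctan2(z[1],z[0])
a=(a+np.pi/2)
print(round(s["time_s"],2),s["position"].round(1),"yaw",round(a,4),"tilt",M[:,0].round(3),s["wrist_force"].round(1),round(s["gripper_width"],1))
E
python3 st.py
```

```text
2.7 [468.4 233.9 132.1] yaw -0.0493 tilt [ 0.001  0.001 -1.   ] [-0.2 -0.3 -0.3] 38.1
```

{"name": "arm_command", "arguments": {"commands": [[[9, 12, 0], 0, 0.45], [[17, 23, 0], 0, 0.45], [[17, 23, -10], 0, 0.45], [[17, 23, -20], 0, 0.45], [[17, 23, -30], 0, 0.45], [[17, 23, -40], 0, 0.45], [[17, 23, -40], 0, 0.45], [[17, 23, -40], 0, 0.45], [[17, 23, -40], 0, 0.45], [[17, 23, -40], 0, 0.45]]}}

```text
time_s: 3.53
position: [485.0, 257.3, 91.7]
ee_rot: [0.488, 0.512, 0.488, -0.512]
wrist_force: [0.3, 0.3, -0.1]
gripper_width: 38.6
```

```bash
python3 st.py; cat > pic.py <<'E'
import sys
from ortho import *
from plant import cams
import pickle
# tag x0 x1 y0 y1 z
tag=sys.argv[1];x0,x1,y0,y1,z=map(float,sys.argv[2:7])
C={n:cams.capture(n) for n in("top","side")};pickle.dump(C,open(f"c_{tag}.pkl","wb"))
sc=min(390/(y1-y0),560/(x1-x0))
a=[ortho(C[n],x0,x1,y0,y1,z,sc) for n in("top","side")]
print("scale",sc,a[0].shape)
cv2.imwrite(f"pics/{tag}.png",np.hstack(a))
E
python3 pic.py g1 400 560 180 320 37
```

```text
3.53 [485.  257.3  91.7] yaw -0.0483 tilt [ 0.001  0.    -1.   ] [ 0.3  0.3 -0.1] 38.6
scale 2.7857142857142856 (445, 390, 3)
```

View pics/g1.png

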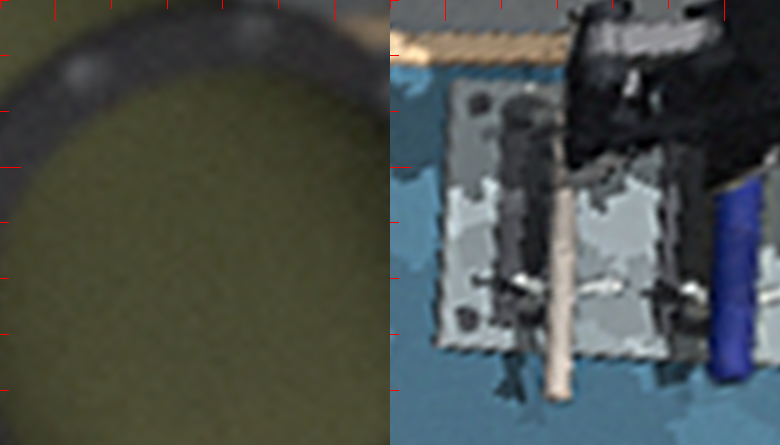

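{"name": "arm_command", "arguments": {"commands": [[[0, 0, -12], 0, 0.45], [[0, 0, -24], 0, 0.45], [[0, 0, -36], 0, 0.45], [[0, 0, -48], 0, 0.45], [[0, 0, -60], 0, 0.45], [[0, 0, -71], 0, 0.45], [[0, 0, -71], 0, 0.45], [[0, 0, -71], 0, 0.45], [[0, 0, -71], 0, 0], [[0, 0, -71], 0, 0]]}}

```text
time_s: 4.47
position: [485.2, 257.5, 21.0]
ee_rot: [0.488, 0.512, 0.488, -0.511]
wrist_force: [0.1, -0.5, -0.3]
gripper_width: 14.9
```

{"name": "arm_command", "arguments": {"commands": [[[0, 0, 0], 0, 0], [[0, 0, 0], 0, 0], [[0, 0, 0], 0, 0], [[0, 0, 0], 0, 0], [[0, 0, 0], 0, 0], [[0, 0, 0], 0, 0], [[0, 0, 0], 0, 0], [[0, 0, 0], 0, 0], [[0, 0, 0], 0, 0], [[0, 0, 0], 0, 0]]}}

```text
time_s: 5.3
position: [485.2, 257.6, 20.5]
ee_rot: [0.488, 0.512, 0.488, -0.511]
wrist_force: [0.8, 2.0, 5.6]
gripper_width: 7.8
```

{"name": "arm_command", "arguments": {"commands": [[[0, 0, 8], 0, 0], [[0, 0, 20], 0, 0], [[0, 0, 35], 0, 0], [[0, 0, 55], 0, 0], [[0, 0, 75], 0, 0], [[0, 0, 90], 0, 0], [[0, 0, 100], 0, 0], [[0, 0, 100], 0, 0], [[0, 0, 100], 0, 0], [[0, 0, 100], 0, 0]]}}

```text
time_s: 6.13
position: [484.1, 256.6, 119.3]
ee_rot: [-0.488, -0.511, -0.488, 0.513]
wrist_force: [-0.4, -0.2, -0.2]
gripper_width: 7.6
```

```bash
python3 st.py;python3 pic.py g2 400 580 180 320 139.5
```

```text
6.13 [484.1 256.6 119.3] yaw -0.0484 tilt [-0.002 -0.001 -1.   ] [-0.4 -0.2 -0.2] 7.6
scale 2.7857142857142856 (501, 390, 3)
```

View pics/g2.png

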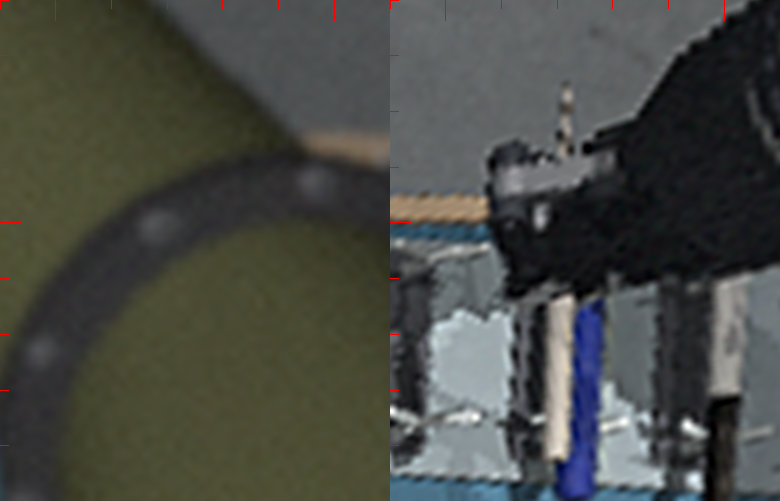

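{"name": "arm_command", "arguments": {"commands": [[[0, -25, 0], 0, 0], [[-1, -65, 0], 0, 0], [[-2, -105, 0], -0.01, 0], [[-4, -145, 0], -0.02, 0], [[-8, -185, 0], -0.03, 0], [[-12, -225, 0], -0.04, 0], [[-16, -265, 0], -0.05, 0], [[-20, -305, 0], -0.06, 0], [[-25, -345, 0], -0.067, 0], [[-28, -380, 0], -0.067, 0]]}}

```text
time_s: 7.07
position: [455.3, -125.4, 119.6]
ee_rot: [-0.47, -0.528, -0.47, 0.529]
wrist_force: [1.4, 0.1, -1.2]
gripper_width: 7.7
```

{"name": "arm_command", "arguments": {"commands": [[[-1, -40, 0], 0, 0], [[-1, -80, 0], 0, 0], [[-2, -115, 0], 0, 0], [[-2, -140, 0], 0, 0], [[-2, -150, 0], 0, 0], [[-2, -150, -10], 0, 0], [[-2, -150, -20], 0, 0], [[-2, -150, -30], 0, 0], [[-2, -150, -30], 0, 0], [[-2, -150, -30], 0, 0]]}}

```text
time_s: 7.9
position: [454.5, -270.7, 89.3]
ee_rot: [-0.47, -0.527, -0.472, 0.527]
wrist_force: [-0.4, -1.1, -0.1]
gripper_width: 7.5
```

```bash
python3 st.py;python3 pic.py g3 370 550 -340 -200 106
```

```text
7.9 [ 454.5 -270.7   89.3] yaw -0.1123 tilt [-0.002  0.002 -1.   ] [-0.4 -1.1 -0.1] 7.5
scale 2.7857142857142856 (501, 390, 3)
```

View pics/g3.png

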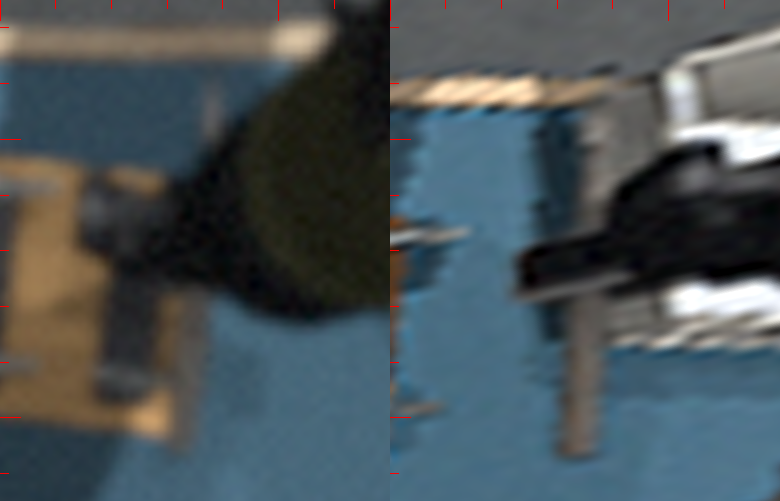

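{"name": "arm_command", "arguments": {"commands": [[[0, -2, 0], 0, 0], [[0, -2, -14], 0, 0], [[0, -2, -28], 0, 0], [[0, -2, -42], 0, 0], [[0, -2, -52], 0, 0], [[0, -2, -60], 0, 0], [[0, -2, -64], 0, 0], [[0, -2, -67], 0, 0], [[0, -2, -67], 0, 0], [[0, -2, -67], 0, 0]]}}

```text
time_s: 8.83
position: [455.0, -274.9, 23.6]
ee_rot: [0.471, 0.528, 0.47, -0.528]
wrist_force: [-0.2, -0.5, 0.1]
gripper_width: 8.0
```

```bash
python3 st.py
```

```text
8.83 [ 455.  -274.9   23.6] yaw -0.1152 tilt [ 0. -0. -1.] [-0.2 -0.5  0.1] 8.0
```

{"name": "arm_command", "arguments": {"commands": [[[-1, 1.5, 0], 0, 0], [[-1, 1.5, -2], 0, 0], [[-1, 1.5, -3], 0, 0], [[-1, 1.5, -3], 0, 0], [[-1, 1.5, -3], 0, 0.1], [[-1, 1.5, -3], 0, 0.2], [[-1, 1.5, -3], 0, 0.3], [[-1, 1.5, -3], 0, 0.4], [[-1, 1.5, -3], 0, 0.45], [[-1, 1.5, -3], 0, 0.45]]}}

```text
time_s: 9.67
position: [453.7, -273.3, 20.1]
ee_rot: [-0.47, -0.528, -0.47, 0.528]
wrist_force: [-0.2, -0.6, 0.8]
gripper_width: 38.5
```

{"name": "arm_command", "arguments": {"commands": [[[0, 0, 0], 0, 0.45], [[0, 0, 10], 0, 0.45], [[0, 0, 30], 0, 0.45], [[0, 0, 55], 0, 0.45], [[0, 0, 80], 0, 0.45], [[0, 0, 100], 0, 0.45], [[0, 30, 110], 0, 0.45], [[0, 70, 110], 0.03, 0.45], [[0, 110, 110], 0.06, 0.45], [[0, 150, 110], 0.067, 0.45]]}}

```text
time_s: 10.5
position: [453.6, -122.1, 131.3]
ee_rot: [0.488, 0.512, 0.487, -0.512]
wrist_force: [0.6, 0.7, 0.1]
gripper_width: 38.6
```

```bash
python3 st.py;python3 pic.py g4 370 550 -340 -200 37
```

```text
10.5 [ 453.6 -122.1  131.3] yaw -0.0478 tilt [ 0.001 -0.    -1.   ] [0.6 0.7 0.1] 38.6
scale 2.7857142857142856 (501, 390, 3)
```

View pics/g4.png

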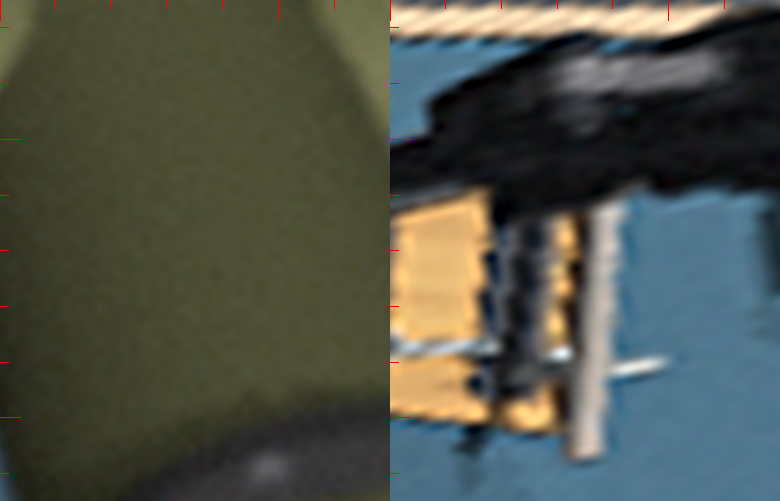

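{"name": "arm_command", "arguments": {"commands": [[[4, 35, 0], 0, 0.45], [[8, 75, 0], 0, 0.45], [[12, 115, 0], 0, 0.45], [[16, 155, 0], 0, 0.45], [[20, 195, 0], 0, 0.45], [[24, 235, 0], 0, 0.45], [[28, 275, 0], 0, 0.45], [[32, 310, 0], 0, 0.45], [[32, 318, -10], 0, 0.45], [[32, 318, -20], 0, 0.45]]}}

```text
time_s: 11.43
position: [486.1, 198.6, 110.9]
ee_rot: [0.489, 0.512, 0.489, -0.509]
wrist_force: [0.3, -0.9, 0.3]
gripper_width: 38.4
```

{"name": "arm_command", "arguments": {"commands": [[[0, 0, -10], 0, 0.45], [[0, 0, -20], 0, 0.45], [[0, 0, -20], 0, 0.45], [[0, 0, -20], 0, 0.45], [[0, 0, -20], 0, 0.45], [[0, 0, -20], 0, 0.45], [[0, 0, -20], 0, 0.45], [[0, 0, -20], 0, 0.45], [[0, 0, -20], 0, 0.45], [[0, 0, -20], 0, 0.45]]}}

```text
time_s: 12.27
position: [485.8, 194.7, 90.5]
ee_rot: [0.488, 0.512, 0.488, -0.512]
wrist_force: [0.8, 0.1, 0.2]
gripper_width: 38.6
```

```bash
python3 st.py
```

```text
12.27 [485.8 194.7  90.5] yaw -0.0482 tilt [ 0.  0. -1.] [0.8 0.1 0.2] 38.6
```

{"name": "arm_command", "arguments": {"commands": [[[0, 1.5, -12], 0, 0.45], [[0, 1.5, -24], 0, 0.45], [[0, 1.5, -36], 0, 0.45], [[0, 1.5, -48], 0, 0.45], [[0, 1.5, -60], 0, 0.45], [[0, 1.5, -67], 0, 0.45], [[0, 1.5, -67], 0, 0.45], [[0, 1.5, -67], 0, 0.45], [[0, 1.5, -67], 0, 0], [[0, 1.5, -67], 0, 0]]}}

```text
time_s: 13.1
position: [486.3, 196.9, 24.1]
ee_rot: [0.488, 0.513, 0.488, -0.511]
wrist_force: [-2.3, 16.6, 6.3]
gripper_width: 15.5
```

{"name": "arm_command", "arguments": {"commands": [[[0, 0, 0], 0, 0], [[0, 0, 0], 0, 0], [[0, 0, 0], 0, 0], [[0, 0, 0], 0, 0], [[0, 0, 15], 0, 0], [[0, 0, 35], 0, 0], [[0, 0, 60], 0, 0], [[0, 0, 80], 0, 0], [[0, 0, 90], 0, 0], [[0, 0, 90], 0, 0]]}}

```text
time_s: 13.93
position: [486.7, 195.8, 115.0]
ee_rot: [0.488, 0.513, 0.487, -0.511]
wrist_force: [0.2, 0.2, -0.6]
gripper_width: 13.5
```

```bash
python3 st.py; python3 pic.py g5 400 580 120 260 133
```

```text
13.93 [486.7 195.8 115. ] yaw -0.0492 tilt [ 0.003  0.    -1.   ] [ 0.2  0.2 -0.6] 13.5
scale 2.7857142857142856 (501, 390, 3)
```

View pics/g5.png

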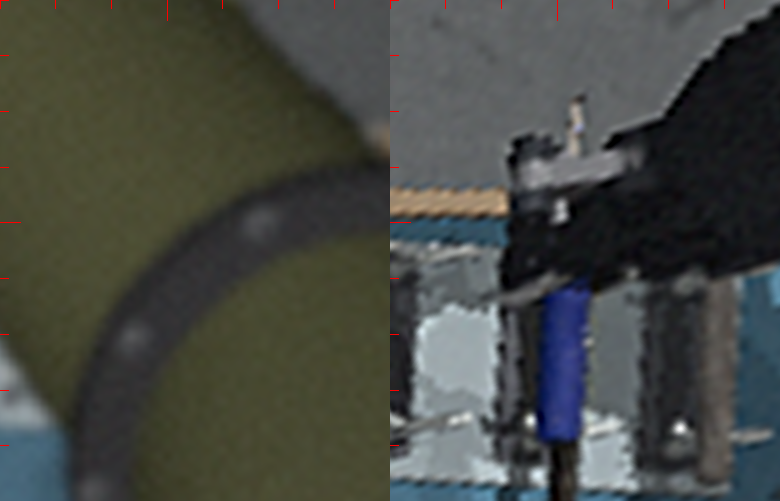

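{"name": "arm_command", "arguments": {"commands": [[[0, -25, 0], 0, 0], [[-1, -65, 0], 0, 0], [[-2, -105, 0], -0.01, 0], [[-4, -145, 0], -0.02, 0], [[-8, -185, 0], -0.03, 0], [[-12, -225, 0], -0.04, 0], [[-16, -265, 0], -0.05, 0], [[-20, -305, 0], -0.06, 0], [[-24, -345, 0], -0.066, 0], [[-26, -380, 0], -0.066, 0]]}}

```text
time_s: 14.87
position: [457.6, -186.5, 111.6]
ee_rot: [-0.469, -0.527, -0.471, 0.529]
wrist_force: [0.5, -0.6, -1.3]
gripper_width: 13.5
```

{"name": "arm_command", "arguments": {"commands": [[[0, -20, 0], 0, 0], [[0, -28, -10], 0, 0], [[0, -28, -20], 0, 0], [[0, -28, -25], 0, 0], [[0, -28, -25], 0, 0], [[0, -28, -25], 0, 0], [[0, -28, -25], 0, 0], [[0, -28, -25], 0, 0], [[0, -28, -25], 0, 0], [[0, -28, -25], 0, 0]]}}

```text
time_s: 15.7
position: [460.0, -211.6, 88.6]
ee_rot: [0.471, 0.528, 0.471, -0.528]
wrist_force: [-0.6, -0.1, -0.8]
gripper_width: 13.1
```

```bash
python3 st.py;python3 pic.py g6 370 550 -290 -150 108
```

```text
15.7 [ 460.  -211.6   88.6] yaw -0.1137 tilt [ 0.001 -0.    -1.   ] [-0.6 -0.1 -0.8] 13.1
scale 2.7857142857142856 (501, 390, 3)
```

View pics/g6.png

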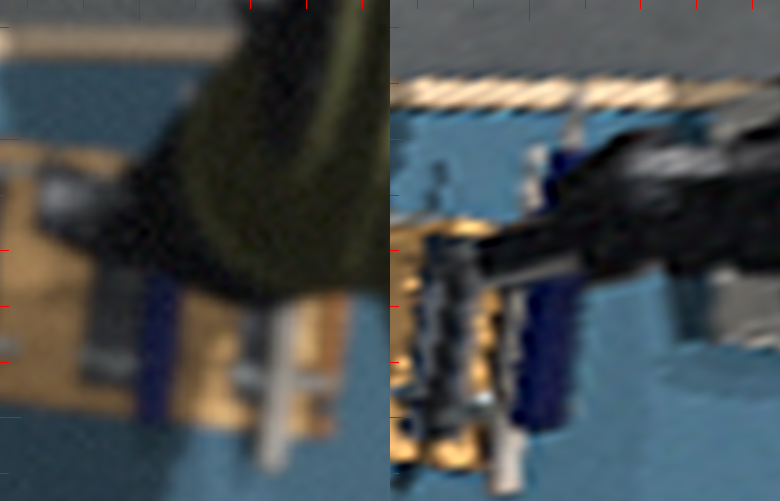

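{"name": "arm_command", "arguments": {"commands": [[[1, -2, 0], 0, 0], [[1, -2, -14], 0, 0], [[1, -2, -28], 0, 0], [[1, -2, -42], 0, 0], [[1, -2, -52], 0, 0], [[1, -2, -58], 0, 0], [[1, -2, -62], 0, 0], [[1, -2, -63], 0, 0], [[1, -2, -63], 0, 0], [[1, -2, -63], 0, 0]]}}

```text
time_s: 16.63
position: [461.1, -213.9, 25.7]
ee_rot: [0.471, 0.528, 0.47, -0.528]
wrist_force: [0.1, 0.5, 0.2]
gripper_width: 13.4
```

```bash
python3 st.py
```

```text
16.63 [ 461.1 -213.9   25.7] yaw -0.1142 tilt [ 0.001 -0.    -1.   ] [0.1 0.5 0.2] 13.4
```

{"name": "arm_command", "arguments": {"commands": [[[0, 0, -1], 0, 0], [[0, 0, -2], 0, 0], [[0, 0, -2], 0, 0], [[0, 0, -2], 0, 0], [[0, 0, -2], 0, 0.15], [[0, 0, -2], 0, 0.2], [[0, 0, -2], 0, 0.3], [[0, 0, -2], 0, 0.4], [[0, 0, -2], 0, 0.42], [[0, 0, -2], 0, 0.42]]}}

```text
time_s: 17.47
position: [460.7, -213.8, 23.2]
ee_rot: [-0.471, -0.528, -0.471, 0.528]
wrist_force: [0.4, 0.4, -0.4]
gripper_width: 35.8
```

{"name": "arm_command", "arguments": {"commands": [[[0, 0, 0], 0, 0.42], [[0, 0, 10], 0, 0.42], [[0, 0, 30], 0, 0.42], [[0, 0, 55], 0, 0.42], [[0, 0, 80], 0, 0.42], [[0, 0, 100], 0, 0.45], [[0, 30, 105], 0, 0.45], [[0, 70, 105], 0.03, 0.45], [[0, 110, 105], 0.06, 0.45], [[0, 150, 105], 0.066, 0.45]]}}

```text
time_s: 18.3
position: [460.6, -62.6, 129.3]
ee_rot: [0.488, 0.512, 0.488, -0.512]
wrist_force: [0.4, 0.6, -0.8]
gripper_width: 38.4
```

```bash
python3 st.py;python3 pic.py g7 370 550 -310 -170 40
```

```text
18.3 [460.6 -62.6 129.3] yaw -0.0479 tilt [ 0.001 -0.    -1.   ] [ 0.4  0.6 -0.8] 38.4
scale 2.7857142857142856 (501, 390, 3)
```

View pics/g7.png

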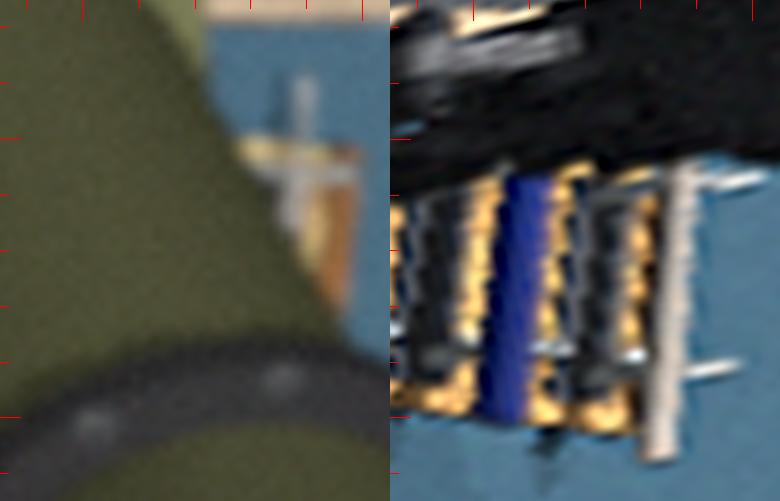

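{"name": "arm_command", "arguments": {"commands": [[[4, 35, 0], 0, 0.45], [[9, 75, 0], 0, 0.45], [[15, 115, 0], 0, 0.45], [[20, 155, 0], 0, 0.45], [[25, 185, 0], 0, 0.45], [[27, 199, -8], 0, 0.45], [[27, 199, -18], 0, 0.45], [[27, 199, -28], 0, 0.45], [[27, 199, -38], 0, 0.45], [[27, 199, -38], 0, 0.45]]}}

```text
time_s: 19.23
position: [486.5, 132.8, 88.2]
ee_rot: [-0.487, -0.511, -0.488, 0.514]
wrist_force: [-0.7, 0.4, -0.3]
gripper_width: 38.3
```

```bash
python3 st.py
```

```text
19.23 [486.5 132.8  88.2] yaw -0.0505 tilt [-0.004 -0.002 -1.   ] [-0.7  0.4 -0.3] 38.3
```

{"name": "arm_command", "arguments": {"commands": [[[0, 0, 0], 0, 0.45], [[0, 0, 0], 0, 0.45], [[0, 0, -10], 0, 0.45], [[0, 0, -20], 0, 0.45], [[0, 0, -20], 0, 0.45], [[0, 0, -20], 0, 0.45], [[0, 0, -20], 0, 0.45], [[0, 0, -20], 0, 0.45], [[0, 0, -20], 0, 0.45], [[0, 0, -20], 0, 0.45]]}}

```text
time_s: 20.07
position: [487.9, 135.3, 70.5]
ee_rot: [0.488, 0.512, 0.488, -0.512]
wrist_force: [0.7, 0.3, -0.5]
gripper_width: 38.6
```

```bash
python3 st.py
```

```text
20.07 [487.9 135.3  70.5] yaw -0.0481 tilt [ 0.  0. -1.] [ 0.7  0.3 -0.5] 38.6
```

Next I descend to z ≈ 22 and shift y by +1.

{"name": "arm_command", "arguments": {"commands": [[[0, 1, -12], 0, 0.45], [[0, 1, -24], 0, 0.45], [[0, 1, -36], 0, 0.45], [[0, 1, -44], 0, 0.45], [[0, 1, -49], 0, 0.45], [[0, 1, -49], 0, 0.45], [[0, 1, -49], 0, 0.45], [[0, 1, -49], 0, 0], [[0, 1, -49], 0, 0], [[0, 1, -49], 0, 0]]}}

```text
time_s: 20.9
position: [488.4, 137.5, 22.0]
ee_rot: [0.488, 0.513, 0.488, -0.511]
wrist_force: [0.1, 1.8, 0.9]
gripper_width: 10.6
```

{"name": "arm_command", "arguments": {"commands": [[[0, 0, 0], 0, 0], [[0, 0, 0], 0, 0], [[0, 0, 0], 0, 0], [[0, 0, 0], 0, 0], [[0, 0, 15], 0, 0], [[0, 0, 35], 0, 0], [[0, 0, 60], 0, 0], [[0, 0, 80], 0, 0], [[0, 0, 90], 0, 0], [[0, 0, 90], 0, 0]]}}

```text
time_s: 21.73
position: [488.6, 135.6, 112.8]
ee_rot: [0.488, 0.513, 0.487, -0.512]
wrist_force: [1.5, 1.1, -0.3]
gripper_width: 10.4
```

```bash
python3 st.py
```

```text
21.73 [488.6 135.6 112.8] yaw -0.0494 tilt [ 0.003 -0.    -1.   ] [ 1.5  1.1 -0.3] 10.4
```

{"name": "arm_command", "arguments": {"commands": [[[0, -25, 0], 0, 0], [[-1, -60, 0], 0, 0], [[-2, -95, 0], -0.01, 0], [[-4, -130, 0], -0.02, 0], [[-7, -165, 0], -0.03, 0], [[-10, -200, 0], -0.04, 0], [[-14, -235, 0], -0.05, 0], [[-18, -265, 0], -0.06, 0], [[-21, -285, 0], -0.066, 0], [[-21, -289, 0], -0.066, 0]]}}

```text
time_s: 22.57
position: [464.3, -157.7, 109.5]
ee_rot: [-0.468, -0.528, -0.469, 0.531]
wrist_force: [0.9, 0.2, 0.2]
gripper_width: 10.6
```

{"name": "arm_command", "arguments": {"commands": [[[0, 0, -10], 0, 0], [[0, 0, -20], 0, 0], [[0, 0, -25], 0, 0], [[0, 0, -25], 0, 0], [[0, 0, -25], 0, 0], [[0, 0, -25], 0, 0], [[0, 0, -25], 0, 0], [[0, 0, -25], 0, 0], [[0, 0, -25], 0, 0], [[0, 0, -25], 0, 0]]}}

```text
time_s: 23.4
position: [466.9, -152.8, 86.5]
ee_rot: [0.471, 0.528, 0.47, -0.528]
wrist_force: [0.3, 0.5, 0.2]
gripper_width: 10.5
```

```bash
python3 st.py;python3 pic.py g8 370 560 -220 -80 107
```

```text
23.4 [ 466.9 -152.8   86.5] yaw -0.1143 tilt [ 0.001 -0.    -1.   ] [0.3 0.5 0.2] 10.5
scale 2.7857142857142856 (529, 390, 3)
```

View pics/g8.png

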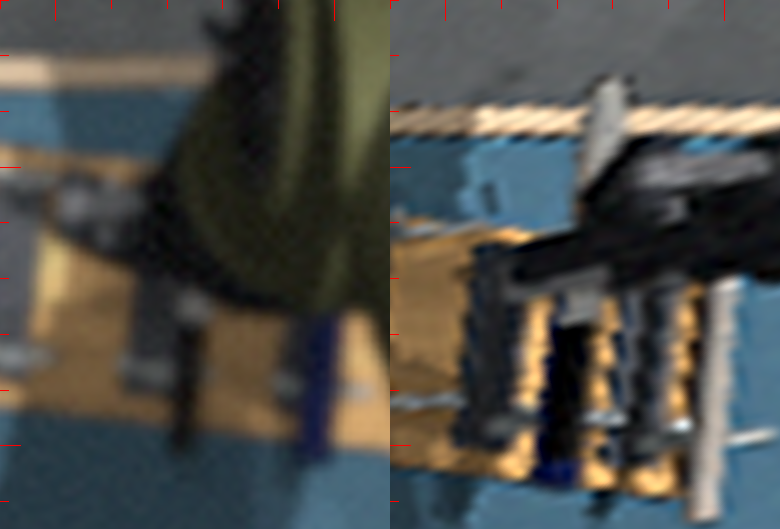

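{"name": "arm_command", "arguments": {"commands": [[[1, -1, 0], 0, 0], [[1, -1, -14], 0, 0], [[1, -1, -28], 0, 0], [[1, -1, -42], 0, 0], [[1, -1, -52], 0, 0], [[1, -1, -58], 0, 0], [[1, -1, -62], 0, 0], [[1, -1, -63], 0, 0], [[1, -1, -63], 0, 0], [[1, -1, -63], 0, 0]]}}

```text
time_s: 24.33
position: [468.1, -153.9, 23.7]
ee_rot: [0.471, 0.528, 0.47, -0.528]
wrist_force: [-0.6, 0.5, 0.4]
gripper_width: 10.6
```

```bash
python3 st.py
```

```text
24.33 [ 468.1 -153.9   23.7] yaw -0.1143 tilt [ 0.001 -0.    -1.   ] [-0.6  0.5  0.4] 10.6
```

{"name": "arm_command", "arguments": {"commands": [[[0, 0, -1], 0, 0], [[0, 0, -2], 0, 0], [[0, 0, -2], 0, 0], [[0, 0, -2], 0, 0], [[0, 0, -2], 0, 0.12], [[0, 0, -2], 0, 0.2], [[0, 0, -2], 0, 0.3], [[0, 0, -2], 0, 0.4], [[0, 0, -2], 0, 0.42], [[0, 0, -2], 0, 0.42]]}}

```text
time_s: 25.17
position: [467.6, -153.7, 21.1]
ee_rot: [-0.471, -0.528, -0.471, 0.528]
wrist_force: [-0.2, 0.5, -0.4]
gripper_width: 35.4
```

{"name": "arm_command", "arguments": {"commands": [[[0, 0, 0], 0, 0.42], [[0, 0, 10], 0, 0.42], [[0, 0, 30], 0, 0.42], [[0, 0, 55], 0, 0.42], [[0, 0, 80], 0, 0.42], [[0, 0, 100], 0, 0.45], [[2, 30, 105], 0, 0.45], [[4, 70, 105], 0.03, 0.45], [[8, 110, 105], 0.06, 0.45], [[14, 140, 105], 0.066, 0.45]]}}

```text
time_s: 26.0
position: [481.3, -10.9, 127.5]
ee_rot: [0.489, 0.512, 0.488, -0.511]
wrist_force: [-0.5, 0.9, -0.9]
gripper_width: 38.1
```

{"name": "arm_command", "arguments": {"commands": [[[0, 35, 0], 0, 0.45], [[0, 65, 0], 0, 0.45], [[0, 85, 0], 0, 0.45], [[0, 92, -10], 0, 0.45], [[0, 92, -25], 0, 0.45], [[0, 92, -38], 0, 0.45], [[0, 92, -38], 0, 0.45], [[0, 92, -38], 0, 0.45], [[0, 92, -38], 0, 0.45], [[0, 92, -38], 0, 0.45]]}}

```text
time_s: 26.83
position: [482.2, 77.8, 89.0]
ee_rot: [0.488, 0.512, 0.487, -0.512]
wrist_force: [0.2, 0.4, -0.1]
gripper_width: 38.3
```

```bash
python3 st.py;python3 pic.py g9 370 550 -320 -60 39
```

```text
26.83 [482.2  77.8  89. ] yaw -0.049 tilt [ 0.001  0.    -1.   ] [ 0.2  0.4 -0.1] 38.3
scale 1.5 (270, 390, 3)
```

View pics/g9.png

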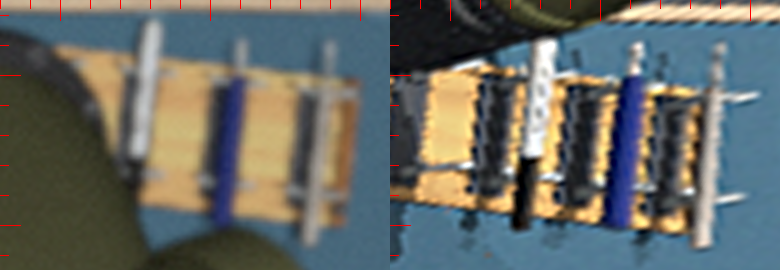

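The crop shows the marker, deburrer and scriber lying level in their wooden cradles. I'm already above the punch, so I descend onto it.

{"name": "arm_command", "arguments": {"commands": [[[0, 0, -12], 0, 0.45], [[0, 0, -24], 0, 0.45], [[0, 0, -36], 0, 0.45], [[0, 0, -50], 0, 0.45], [[0, 0, -60], 0, 0.45], [[0, 0, -68], 0, 0.45], [[0, 0, -68], 0, 0.45], [[0, 0, -68], 0, 0.45], [[0, 0, -68], 0, 0], [[0, 0, -68], 0, 0]]}}

```text
time_s: 27.77
position: [482.2, 78.3, 20.9]
ee_rot: [0.488, 0.512, 0.488, -0.512]
wrist_force: [-0.8, 0.1, 0.5]
gripper_width: 14.9
```

{"name": "arm_command", "arguments": {"commands": [[[0, 0, 0], 0, 0], [[0, 0, 0], 0, 0], [[0, 0, 0], 0, 0], [[0, 0, 0], 0, 0], [[0, 0, 0], 0, 0], [[0, 0, 15], 0, 0], [[0, 0, 35], 0, 0], [[0, 0, 60], 0, 0], [[0, 0, 80], 0, 0], [[0, 0, 90], 0, 0]]}}

```text
time_s: 28.6
position: [482.4, 78.6, 112.3]
ee_rot: [0.488, 0.513, 0.487, -0.511]
wrist_force: [0.7, -0.1, -1.0]
gripper_width: 10.3
```

```bash
python3 st.py
```

```text
28.6 [482.4  78.6 112.3] yaw -0.0481 tilt [ 0.002  0.001 -1.   ] [ 0.7 -0.1 -1. ] 10.3
```

{"name": "arm_command", "arguments": {"commands": [[[0, -20, 0], 0, 0], [[-1, -45, 0], -0.01, 0], [[-2, -75, 0], -0.02, 0], [[-4, -105, 0], -0.035, 0], [[-6, -135, 0], -0.05, 0], [[-8, -160, 0], -0.06, 0], [[-8, -173, 0], -0.067, 0], [[-8, -173, -10], -0.067, 0], [[-8, -173, -20], -0.067, 0], [[-8, -173, -20], -0.067, 0]]}}

```text
time_s: 29.43
position: [472.8, -94.4, 88.7]
ee_rot: [-0.469, -0.528, -0.471, 0.528]
wrist_force: [0.2, 0.3, -0.0]
gripper_width: 10.2
```

{"name": "arm_command", "arguments": {"commands": [[[0, 0, 0], 0, 0], [[0, 0, 0], 0, 0], [[0, 0, 0], 0, 0], [[0, 0, 0], 0, 0], [[0, 0, 0], 0, 0], [[0, 0, 0], 0, 0], [[0, 0, 0], 0, 0], [[0, 0, 0], 0, 0], [[0, 0, 0], 0, 0], [[0, 0, 0], 0, 0]]}}

```text
time_s: 30.27
position: [473.7, -94.8, 90.3]
ee_rot: [0.47, 0.528, 0.47, -0.528]
wrist_force: [0.1, -0.2, -0.3]
gripper_width: 9.9
```

```bash
python3 st.py;python3 pic.py g10 370 560 -180 -40 109
```

```text
30.27 [473.7 -94.8  90.3] yaw -0.1152 tilt [-0.  0. -1.] [ 0.1 -0.2 -0.3] 9.9
scale 2.7857142857142856 (529, 390, 3)
```

View pics/g10.png

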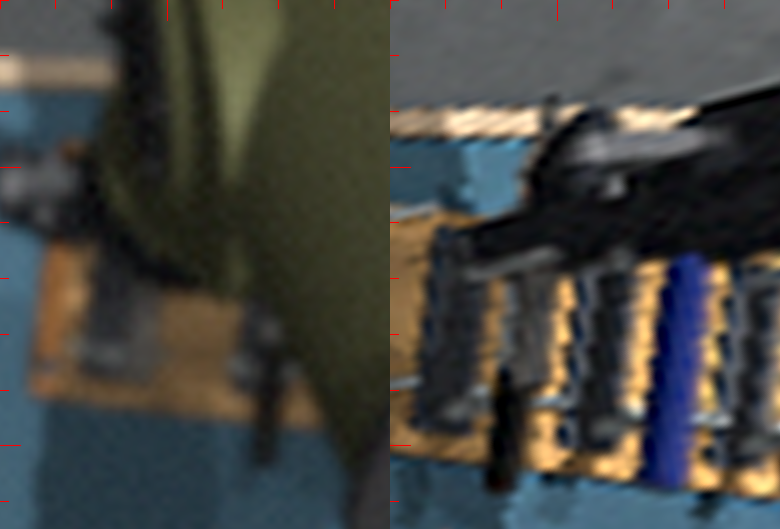

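{"name": "arm_command", "arguments": {"commands": [[[0.5, 0.5, 0], 0, 0], [[0.5, 0.5, -14], 0, 0], [[0.5, 0.5, -28], 0, 0], [[0.5, 0.5, -42], 0, 0], [[0.5, 0.5, -54], 0, 0], [[0.5, 0.5, -62], 0, 0], [[0.5, 0.5, -66], 0, 0], [[0.5, 0.5, -68], 0, 0], [[0.5, 0.5, -69], 0, 0], [[0.5, 0.5, -69], 0, 0]]}}

```text
time_s: 31.2
position: [474.5, -94.3, 21.6]
ee_rot: [0.471, 0.528, 0.47, -0.528]
wrist_force: [-0.1, -0.4, -1.3]
gripper_width: 10.7
```

{"name": "arm_command", "arguments": {"commands": [[[0, 0, 0], 0, 0], [[0, 0, 0], 0, 0], [[0, 0, 0], 0, 0.12], [[0, 0, 0], 0, 0.2], [[0, 0, 0], 0, 0.3], [[0, 0, 0], 0, 0.4], [[0, 0, 0], 0, 0.42], [[0, 0, 0], 0, 0.42], [[0, 0, 0], 0, 0.42], [[0, 0, 0], 0, 0.42]]}}

```text
time_s: 32.03
position: [474.2, -94.3, 21.3]
ee_rot: [0.47, 0.528, 0.47, -0.528]
wrist_force: [-0.6, -0.6, -0.7]
gripper_width: 36.3
```

{"name": "arm_command", "arguments": {"commands": [[[0, 0, 5], 0, 0.42], [[0, 0, 15], 0, 0.42], [[0, 0, 35], 0, 0.42], [[0, 0, 60], 0, 0.42], [[0, 0, 90], 0, 0.42], [[0, 0, 120], 0, 0.42], [[0, 30, 150], 0, 0.42], [[0, 65, 160], 0, 0.42], [[0, 105, 170], 0, 0.42], [[0, 145, 170], 0, 0.42]]}}

```text
time_s: 32.87
position: [475.0, 52.0, 193.9]
ee_rot: [0.471, 0.53, 0.469, -0.527]
wrist_force: [1.7, 0.2, -0.2]
gripper_width: 36.0
```

{"name": "arm_command", "arguments": {"commands": [[[0, 40, 0], 0, 0.42], [[0, 80, 0], 0, 0.42], [[0, 120, 0], 0, 0.42], [[0, 160, 0], 0, 0.42], [[0, 200, 0], 0, 0.42], [[0, 240, 0], 0, 0.42], [[0, 260, 0], 0, 0.42], [[0, 260, 0], 0, 0.42], [[0, 260, 0], 0, 0.42], [[0, 260, 0], 0, 0.42]]}}

```text
time_s: 33.7
position: [474.3, 309.5, 191.2]
ee_rot: [-0.47, -0.528, -0.47, 0.528]
wrist_force: [0.7, -0.8, 0.1]
gripper_width: 36.1
```

```bash
python3 st.py;python3 - <<'E'
from ortho import *
from plant import cams
import pickle
C={n:cams.capture(n) for n in("top","side")};pickle.dump(C,open("c_f.pkl","wb"))
for n in C: cv2.imwrite(f"pics/f{n}.png",ortho(C[n],380,550,-320,-50,38.5,2.8))
E
```

```text
33.7 [474.3 309.5 191.2] yaw -0.1158 tilt [-0.    -0.001 -1.   ] [ 0.7 -0.8  0.1] 36.1
```

View pics/ftop.png

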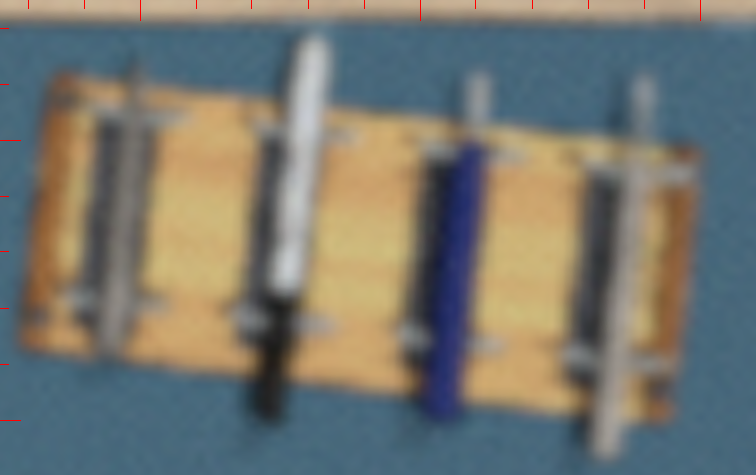

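View pics/fside.png

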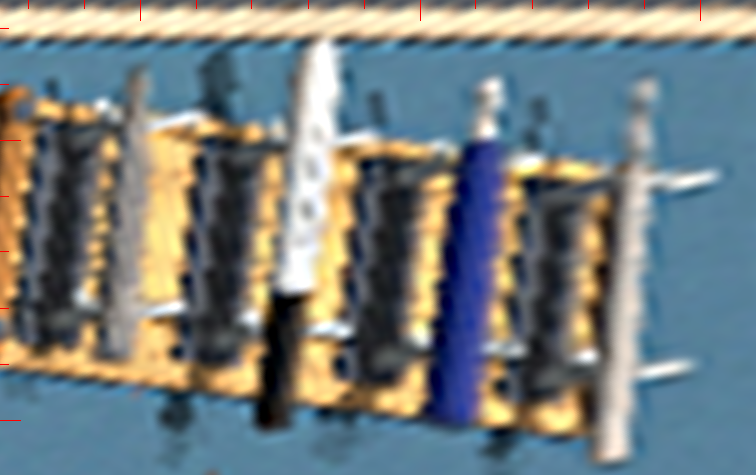

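Both views show all four tools level in their cradles. From left to right they are punch, marker, deburrer and scriber, and the deburrer's handle spans both saddles. The arm is clear, so I hand in.

```bash
python3 -c "
from plant import sign_off,env
print(sign_off())"; python3 st.py
```

```text
the job is handed in; nothing more can be done
None
the job is handed in; nothing more can be done
```

All four tools are now in the wooden rack in reverse order: from the robot's left, punch, marker, deburrer and scriber. I handed the job in at about 34 s, with the arm raised clear over the far side of the grey rack.

- **Seating:** in the last pictures from both cameras, every tool lay in both saddles of its own cradle. The two views agreed with each other at the seated height.
- **Centring:** each tool's middle read about 2 mm forward of its cradle middle. That is within the cameras' calibration error, so I left it. The deburrer's handle reaches about 5 mm past the front saddle.
- **Forces:** the highest wrist force I saw was about 18 N, while the jaws closed on the deburrer. I only read it at the end of each move.
- **Failed or disagreeing checks:** while I was grasping over the grey rack the arm blocked the top camera, so I checked those steps with the side camera. The scriber, listed as 10 mm across, read about 8 mm in the jaws. The other tools also read 1.5 to 2 mm under size. The marker's two views differed by about 4 mm along its length while it was held, so I placed it between the two.

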